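# Put the egg cup on the inspection turntable and set its speed dial to 4

## Task

Stand the egg cup gently, upright, in the middle of the turntable's platter and let go of it. Then start the turntable at speed 4: push its dial down to get past the safety stop at off and turn it clockwise four clicks, never turning it beyond the fourth, and leave it there. The cup must stay where you put it, and the other things on the bench must stay where they are.

Things in the scene. Friction and masses are not known exactly. Their poses are not given: they have to be found in the camera images.
- egg_cup_center (a point): Centre (half-way up, on the axis) of the white glazed egg cup with a brown rim line, loose and upright on the bench: 49 mm across the bowl, waist about 20 mm, foot 43 mm across, 62 mm tall, about 60 g. The bowl reaches from about 11 to 31 mm above this point; best held by the bowl from above, across any direction. z is its axis, up.
- turntable: Grey machine fixed to the bench: a round plinth with the platter and beside it a box-shaped console, 126 x 112 mm, top 50 mm above the bench, that carries the dial. Origin on the bench between the two; x away from the robot at yaw 0, y from console to platter, z up. Platter axis at y = +72 mm, dial axis at y = -100 mm. The platter does not turn by hand.
- platter_center (a point): Middle of the top of the round platter (black rubber mat 140 mm across on an aluminium disc of 152 mm), 45 mm above the bench; z up.
- dial_grip (a point): Point on the dial's upright axis, half-way up its grip; 82 mm above the bench when not pressed. Black dial: round flange 48 mm across and 8 mm thick, its top 15 mm below this point; on it a grip bar 42 mm long, 14 mm thick, its top 15 mm above this point. The frame turns and sinks with the dial: x along the bar to the pointer end (nose, white line), y across the bar (to pinch), z up.
- dial (a joint): Turn of the dial, rad: 0 = off, grows clockwise from above; settings 1 to 6 click in every 0.349 (20 deg, raised white marks; off is the long double mark, 40 deg anticlockwise of the machine's x). Speed 4 = 1.396. A sprung ball resists with up to 0.2 N m and pulls it into the nearest click (may stick if left half-way). Unpressed it stops at about 0.05; past setting 1 the press may be released.
- dial_press (a joint): How far the dial is pushed down, m: 0 (up) to 0.005 (bottom). A spring pushes it up, 3 N at the top, 7 N at the bottom. Above 0.004 the dial can be turned past the safety stop at off. Press on the flange or by the gripped bar.
- shaker: Bystander: glass shaker with grey cap, 44 mm across, 90 mm tall; origin at the middle of its underside.
- tape_roll: Bystander: beige roll of tape lying flat, 103 mm across, 25 mm high; origin at the middle of its underside.
- bulb: Bystander: white lamp bulb lying on its side, 59 x 107 x 60 mm; origin at the middle of its underside.
- string_ball: Bystander: ball of jute string, 64 mm; origin at the middle of its underside.
- wine_swirl_1: Bystander: gold-rimmed stem glass, 92 mm across, 151 mm tall; origin at the middle of its foot.
Things that resemble listed ones, but are neither listed nor needed, are in the scene too. What is shaped like the part that bears egg_cup_center but blue, orange or pink is not meant.

How it is judged:
On the way, in this order (a step that is already met when the one before it is completed fails the run):
1. the egg cup stands upright and let go in the middle of the platter (within 15 mm), while the dial is still at off (horizontal distance between egg_cup_center and platter_center below 0.015 m and z of egg_cup_center in the frame of platter_center between 0.026 and 0.035 m and angle between egg_cup_center's own z axis and vertical below 0.1 rad and contact force between the fingers and egg_cup below 0.05 N and value of joint dial below 0.12 rad), for 0.2 s.
2. the dial is at setting 4 (value of joint dial between 1.29 and 1.5 rad), for 0.2 s.
At the end, for the whole second after the job is handed in: The dial rests, released and sprung up (pressed less than 2 mm), in the fourth click (1.29 to 1.50 rad); the egg cup stands upright (within 0.1 rad) on the platter, its axis within 15 mm of the platter's middle (all of step 2 and value of joint dial_press below 0.002 m and horizontal distance between egg_cup_center and platter_center below 0.015 m and z of egg_cup_center in the frame of platter_center between 0.026 and 0.035 m and angle between egg_cup_center's own z axis and vertical below 0.1 rad); the robot touches nothing.
It fails at once if the dial is turned more than half-way from setting 4 to setting 5 (beyond 1.60 rad) (value of joint dial above 1.6 rad).
It fails at once if the egg cup is dropped (moves at more than 0.5 m/s with no finger on it, a fall of about 13 mm) (linear speed of egg_cup above 0.5 m/s and contact force between the fingers and egg_cup below 0.05 N).
It fails at once if a bystander is moved by more than 25 mm (distance of any of shaker, tape_roll, bulb, string_ball, wine_swirl_1 from where it was at the start of the episode above 0.025 m).
It also fails if it takes over 54 s, if anything falls off the work surface, if the arm or the gripper's body presses on something with over 40 N, if the wrist force passes 120 N, or if a joint passes its speed limit or range.

## Robot

A 6-joint arm with a two-finger parallel gripper is mounted at the origin on a cart in front of the work surface, level with it; the furniture and walls round the work are solid. World frame = base frame: x ahead of the robot, y to its left, z up, the work surface at z = 0. Lengths are in m, angles in rad, forces in N, time in s.
With the tool pointing down it reaches from about 0.275 to 0.875 m from the base axis. Payload 12.5 kg.
Tool frame: the origin (TCP) lies between the finger pads; the fingertips stand 22 mm ahead of it and the grasp point (between the pads) lies 3 mm ahead of it; z points along the fingers, y is the direction in which the jaws open and shut (so a half turn about z gives the same grasp; the last joint's range is limited). The gripper opens to 85 mm and grips with 20 to 120 N. Pads are 22 mm wide; open, the fingers measure 114 mm over their backs; the gripper's body (76 mm by 85 mm) begins 54 mm behind the grasp point. The pads swing forward as they close: fully open they stand 13 mm farther back than shut.
Start: joints at [1.211, 0.351, 1.652, -0, 1.139, -0.085], TCP at [0.149, 0.529, 0.253] pointing down, gripper open.
Joint ranges: [-2.75, 2.75], [-0.79, 2.1], [0.01, 2.65], [-1.57, 4.71], [0.07, 3.14], [-2.87, 2.87]. Speed limits (rad/s): [2.22, 2.22, 2.79, 3.14, 3.14, 3.14].

## Interface

Orientations are given as a rotation vector (axis times angle).
In Python, from rig import sense, imaging, ctrl gives the robot as it stands.
- The arm moves only by the tool move_arm, never from a script. Its argument "deltas" is a list of rows, each an object of numbers: "dx", "dy", "dz": the shift along the tool's x, y, z in mm; "ax", "ay", "az": the turn, a rotation vector about the tool's x, y, z in rad; "hand": the closure, from -1 (fully open) to 1 (shut). In form: [{"dx": .., "dy": .., "dz": .., "ax": .., "ay": .., "az": .., "hand": ..}, ...]. A call has 1 to 10 rows; each row is the pose to reach, as a shift and turn from the pose commanded when the call began, along the tool's axes at that moment; what a row does not reach only later rows make up. A row lasts 1/8 s, in which the tool goes at most 62.5 mm and 10.7 degrees, less where a joint would pass 70% of its speed; a pose out of reach is approached as far as the arm can. A call with a gripper value outside its range is refused whole. The fingers move at their own pace and stop on an object; "grip_force" is the grip in N (left out, the last holds). Time passes only in rows, so rows that repeat a pose let the fingers close. It gives the time, the measured TCP pose, the force and the opening at its end, in the units of the state.
- sense(): the state, without advancing time (a new reading comes with each control period).
- imaging.capture(name): name is "side" or "top"; returns a dict with "image" (420x560x3 uint8, red, green, blue), "camera_matrix" (3x3 intrinsics, pixels), "dist_coeffs" ([k1, k2, p1, p2, k3] as OpenCV has them; the pictures are not rectified), "view" (4x4, takes a point from world to camera coordinates). Camera axes: x right, y down, z forward; pixel columns grow to the right and rows downward; lengths in m; the calibration is good to about 2 mm. A picture is of the moment at which its call begins. There is no depth.
- ctrl.finish_job(): hands the job in, once; it reports no verdict.
The state is a dict: "clock": time; "q": joint angles; "joint_vel": joint speeds; "effort": joint torques, N m; "eef_pos": TCP position; "tcp_rot": TCP orientation; "ft_force": force on the tool from outside, world axes, zero at the start; "wrist_torque": the same for the moment, N m; "opening": finger opening in m.
Only numpy, scipy, OpenCV 4.12 (cv2) and the standard library are available. Lean on these libraries where they do the work, as an engineer would, in place of code of your own. Each camera call takes 0.05 s, during which the arm holds its last target.

## Working session

There is one attempt and no reset: what is moved stays moved. The work goes in short steps, Python scripts to look and compute and a tool call to move; the robot and the scene stay as the last step left them, time stands still between calls to the robot, and variables do not carry over. Pictures are saved under pics/ and viewed, and the job is handed in when it is done.

Besides the shell and the picture viewer there is one more tool, called as name(argument=value, ...) on one line, values as JSON. move_arm: Moves the arm, as the interface text tells. Its arguments: {"type":"object","properties":{"deltas":{"type":"array"},"grip_force":{"type":"number"}},"required":["deltas"]}

```bash
mkdir -p pics; ls
python3 - <<'E'
from rig import sense, imaging
import cv2,pickle
s=sense();print({k:s[k] for k in('clock','eef_pos','tcp_rot','opening','ft_force')})
for n in('top','side'):
    d=imaging.capture(n);pickle.dump(d,open(f'{n}0.pkl','wb'));cv2.imwrite(f'pics/{n}0.png',d['image'][:,:,::-1])
    print(n,d['view'])
E
```

```text
pics
{'clock': 0.0, 'eef_pos': array([0.14912364, 0.5290663 , 0.25273709]), 'tcp_rot': array([-4.30263694e-01, -3.11171837e+00,  1.91034109e-03]), 'opening': 0.08519342452603473, 'ft_force': array([-0.53647729, -0.03468779,  0.05339892])}
top [[ 0.01414729 -0.99987524  0.00702567  0.08770526]
 [-0.99468697 -0.01478973 -0.10187785  0.60093465]
 [ 0.10196905 -0.00554704 -0.99477211  1.34286696]
 [ 0.          0.          0.          1.        ]]
side [[ 0.90185832 -0.43178866 -0.01449529 -0.50224731]
 [-0.27651346 -0.55111234 -0.78728362  0.24799499]
 [ 0.33195161  0.71402643 -0.61642063  1.15633511]
 [ 0.          0.          0.          1.        ]]
```

View pics/top0.png

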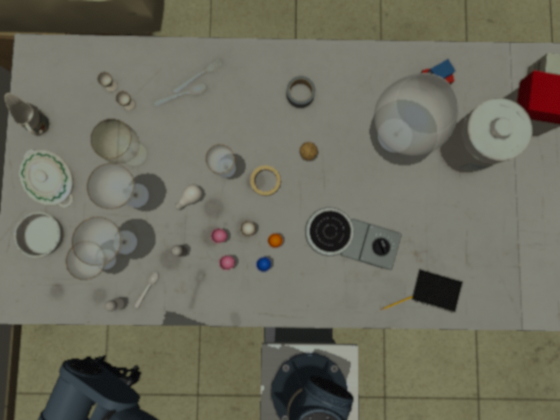

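View pics/side0.png

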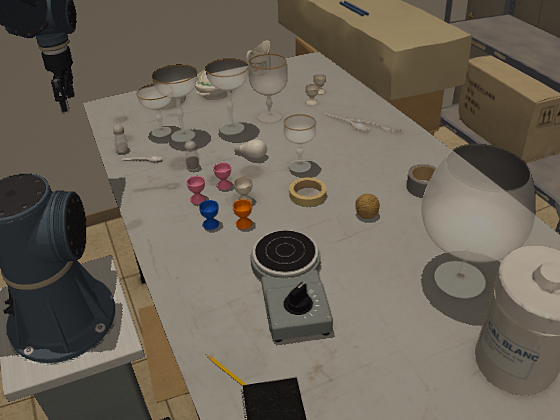

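```bash
cat > h.py <<'E'
import cv2,pickle,numpy as np
from rig import sense,imaging
def cap(n,tag):
    d=imaging.capture(n);pickle.dump(d,open(f'{n}{tag}.pkl','wb'));return d
def load(n,tag): return pickle.load(open(f'{n}{tag}.pkl','rb'))
def ray(d,uv):
    p=cv2.undistortPoints(np.array([[uv]],float),np.array(d['camera_matrix']),np.array(d['dist_coeffs']))[0,0]
    V=np.array(d['view']);R=V[:3,:3];return -R.T@V[:3,3],R.T@np.array([p[0],p[1],1.])
def onz(d,uv,z):
    o,r=ray(d,uv);return o+r*(z-o[2])/r[2]
def tri(d1,u1,d2,u2):
    o1,r1=ray(d1,u1);o2,r2=ray(d2,u2);A=np.stack([r1,-r2],1);t=np.linalg.lstsq(A,o2-o1,rcond=None)[0]
    a=o1+r1*t[0];b=o2+r2*t[1];return (a+b)/2,np.linalg.norm(a-b)
def proj(d,P):
    V=np.array(d['view']);r=cv2.Rodrigues(V[:3,:3])[0]
    return cv2.projectPoints(np.array(P,float).reshape(-1,1,3),r,V[:3,3],np.array(d['camera_matrix']),np.array(d['dist_coeffs']))[0][:,0]
def crop(d,x0,y0,x1,y1,k): return cv2.resize(d['image'][y0:y1,x0:x1,::-1],None,fx=k,fy=k,interpolation=cv2.INTER_CUBIC)
E
python3 - <<'E'
from h import *
t=load('top','0');s=load('side','0')
a=crop(t,200,190,300,280,5);b=crop(s,180,150,280,240,5);b=b[:a.shape[0]]
cv2.imwrite('pics/cups.png',np.hstack([a,b])[:, :1000][:,:1000] if 0 else cv2.resize(np.hstack([a,b]),(800,360)))
a=crop(t,300,200,410,280,7);cv2.imwrite('pics/ttop.png',a)
b=crop(s,240,220,350,350,4);cv2.imwrite('pics/tside.png',b)
print(t['camera_matrix'],t['dist_coeffs'])
E
```

```text
[[412.03914922   0.         282.39622075]
 [  0.         412.03914922 207.10086331]
 [  0.           0.           1.        ]] [0.0069692 0.        0.        0.        0.       ]
```

View pics/cups.png

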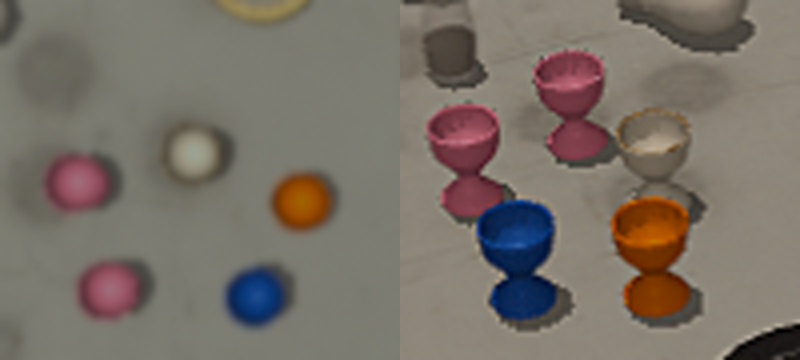

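View pics/ttop.png

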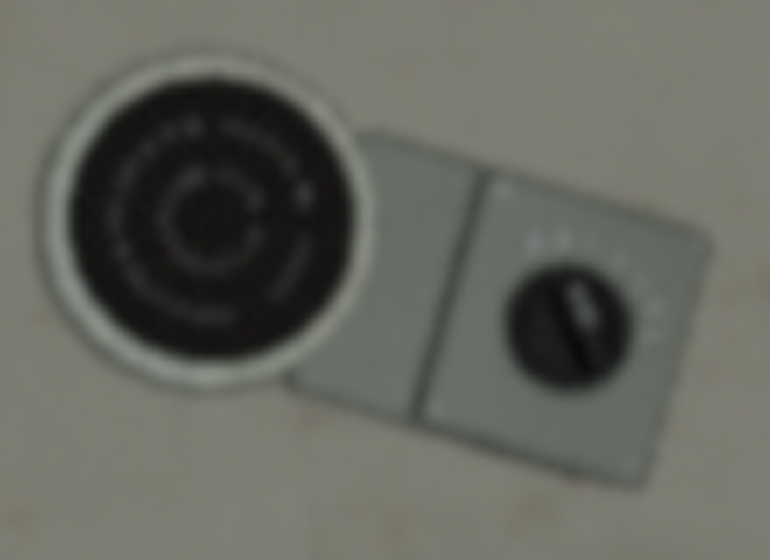

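View pics/tside.png

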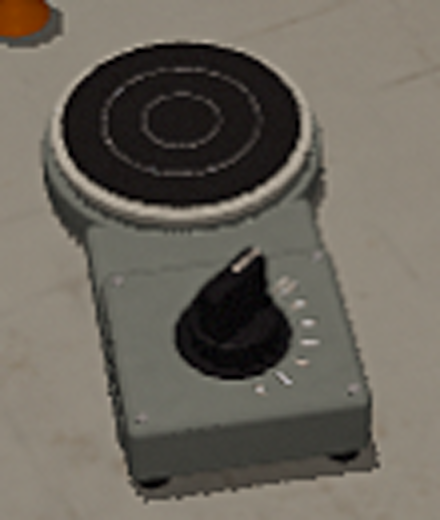

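Run:
```python
from h import *
t=load('top','0');s=load('side','0')
a=crop(s,295,60,335,110,8);b=crop(s,228,170,258,212,8)
b=cv2.resize(b,(a.shape[1],a.shape[0]));c=crop(t,90,65,140,115,8)
cv2.imwrite('pics/cand.png',np.hstack([a,b,c])[:, :])
print(np.hstack([a,b,c]).shape)
im=t['image']; g=im.max(2)
# platter mat
m=(g<70).astype(np.uint8); 
n,l,st,ce=cv2.connectedComponentsWithStats(m)
for i in range(1,n):
    x,y,w,h,A=st[i]
    if A>80 and 295<x<420 and 200<y<280: 
        c=max(cv2.findContours((l==i).astype(np.uint8),cv2.RETR_EXTERNAL,cv2.CHAIN_APPROX_NONE)[0],key=len)
        print(st[i],ce[i],cv2.fitEllipse(c))
        for z in(.045,.075,.097):print(z,onz(t,cv2.fitEllipse(c)[0],z))
# side mat
g=s['image'].max(2);m=(g<60).astype(np.uint8);n,l,st,ce=cv2.connectedComponentsWithStats(m)
for i in range(1,n):
    x,y,w,h,A=st[i]
    if A>80 and 240<x<340 and 220<y<330:
        c=max(cv2.findContours((l==i).astype(np.uint8),cv2.RETR_EXTERNAL,cv2.CHAIN_APPROX_NONE)[0],key=len)
        e=cv2.fitEllipse(c);print('side',st[i],e, onz(s,e[0],.045))
# cup top
hsv=cv2.cvtColor(im,cv2.COLOR_RGB2HSV)
sub=im[212:245,234:265]; print(sub.max(2)[::2,::2]);
```

```text
(400, 1040, 3)
[ 310  211   40   40 1278] [329.75508607 230.85602504] ((329.7492980957031, 230.85122680664062), (39.21949005126953, 39.65190505981445), 115.62629699707031)
0.045 [ 0.52210746 -0.05992112  0.045     ]
0.075 [ 0.52071923 -0.05628166  0.075     ]
0.097 [ 0.5197012  -0.05361272  0.097     ]
[372 238  18  18 264] [380.58712121 246.48863636] ((380.6084899902344, 246.45826721191406), (17.09617805480957, 17.972991943359375), 139.52279663085938)
0.045 [ 0.47354811 -0.22638019  0.045     ]
0.075 [ 0.47323783 -0.21904561  0.075     ]
0.097 [ 0.47301028 -0.21366692  0.097     ]
[ 413  270   49   42 1397] [436.7702219  290.23478883] ((436.79925537109375, 290.2611999511719), (34.93349838256836, 52.95585632324219), 108.8785400390625)
0.045 [ 0.33514146 -0.40674709  0.045     ]
0.075 [ 0.33790357 -0.39540867  0.075     ]
0.097 [ 0.33992912 -0.38709382  0.097     ]
side [ 255  231   60   41 1806] ((284.7933044433594, 250.6937713623047), (39.82932662963867, 58.59463119506836), 88.63253021240234) [ 0.5205469  -0.06487898  0.045     ]
side [284 282  29  33 618] ((298.1939392089844, 300.2
[... 716 characters left out ...]
 114  79  76 104 121 123 123]
 [119 113 109 102 100 138 154 158 154 138  96  69  91 120 122 123]
 [119 115 110 100 103 144 157 163 158 144 101  68  91 121 123 124]
 [119 114 107  96 100 138 154 157 154 137  98  71 102 121 122 124]
 [119 112 105 104  94 116 139 145 139 114  82  85 114 122 124 124]
 [121 116 109 106  99  93 104 109 105  90  93 110 120 122 123 123]
 [121 119 115 110 107 103  98  99 106 110 116 118 121 123 123 123]
 [122 120 118 115 115 113 111 112 115 118 119 120 122 123 124 123]
 [121 120 118 116 116 118 117 118 119 122 121 122 122 123 124 124]
 [124 123 120 119 119 119 119 120 121 122 122 123 121 122 124 123]
 [124 124 123 123 122 121 122 122 123 123 123 123 121 122 123 123]]
```

View pics/cand.png

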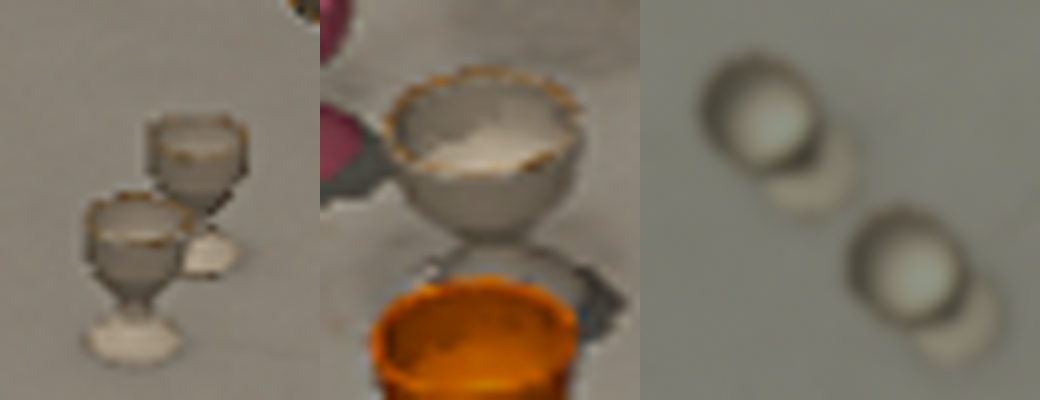

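Run:
```python
from h import *
t=load('top','0');s=load('side','0')
hs=cv2.cvtColor(s['image'],cv2.COLOR_RGB2HSV)
a=s['image'][172:196,230:256].astype(int); rb=a[:,:,0]-a[:,:,2]
print(rb)
for z in(.04,.062):print(z,onz(t,(248.2,228.1),z))
for n,p in(('tape',(265,180)),('shaker',(179,250)),('string',(309,151)),('bulb',(188,196)),('glassfoot',(228,163)),('pinkA',(220,235)),('pinkB',(228,262)),('orange',(276,240)),('blue',(264,264))):print(n,onz(t,p,.03).round(3))
# far cups: rim centers
print(tri(t,(107,79),s,(319.5,77)),tri(t,(124.5,99),s,(312,87.5)))
```

```text
[[29 16 19 20 19 20 23 22 22 21 23 22 21 21 20 22 23 23 22 22 21 22 22 23
  23 21]
 [27 19 20 21 20 21 22 23 24 23 21 20 22 21 20 21 20 20 20 19 21 21 23 22
  22 23]
 [24 21 21 22 21 24 21 22 21 22 22 22 21 20 20 21 20 20 20 22 21 21 21 21
  21 19]
 [19 23 22 21 20 19 21 22 22 21 21 21 19 18 20 20 21 21 20 20 21 21 21 22
  21 21]
 [20 21 23 22 19 22 21 19 18 21 21 20 19 19 20 18 16 20 20 17 19 21 22 21
  23 22]
 [21 23 21 20 22 21 19 20 20 17 21 44 61 56 58 53 38 34 20 19 20 21 21 22
  21 21]
 [19 20 21 21 21 21 17 22 65 90 55 44 36 30 32 41 48 56 47 39 18 18 20 22
  22 21]
 [19 23 21 19 19 22 53 63 38 26 22 24 26 26 25 26 24 23 31 64 71 20 18 21
  22 22]
 [20 19 19 19 21 53 48 25 23 24 25 26 28 26 28 28 26 27 26 28 53 61 19 21
  20 19]
 [20 18 20 18 24 50 25 23 25 26 26 29 29 28 28 30 30 29 28 26 27 43 31 20
  21 21]
 [40 17 18 25 69 26 22 24 27 27 26 27 29 31 29 30 30 29 28 28 23 32 32 18
  20 19]
 [47 35 10 26 67 19 23 25 26 25 27 29 30 32 33 32 31 32 31 30 30 33 26 16
  17 18]
 [48 40  5 22 49 21 21 24 29 27 26 30 35 35 34 35 33 33 32 29 35 42 19 19
  20 19]
 [51 43  7 12 29 55 2
[... 673 characters left out ...]
1 22 25 24 26 25 23 23 18 21 21 20 20 22 22
  23 21]
 [20 20 20 19 20 19 20 20 20 20 20 20 21 20 20 20 18 20 21 21 22 24 22 21
  21 22]
 [21 22 22 20 19 19 21 21 22 18 20 22 20 21 21 20 21 18 19 22 22 24 22 21
  21 22]]
0.04 [0.52749837 0.20798151 0.04      ]
0.062 [0.52639665 0.20629556 0.062     ]
tape [0.69  0.156 0.03 ]
shaker [0.453 0.435 0.03 ]
string [0.792 0.009 0.03 ]
bulb [0.632 0.412 0.03 ]
glassfoot [0.746 0.282 0.03 ]
pinkA [0.504 0.301 0.03 ]
pinkB [0.416 0.273 0.03 ]
orange [0.49  0.116 0.03 ]
blue [0.411 0.154 0.03 ]
(array([1.01726544, 0.6885305 , 0.06425266]), np.float64(0.00042431074550652403)) (array([0.95198457, 0.62681315, 0.06269641]), np.float64(0.003602363981629963))
```

Run:
```python
from h import *
t=load('top','0');s=load('side','0')
print(onz(s,(243.0,182.7),.062), tri(t,(248.2,228.1),s,(243,182.7)))
a=s['image'][172:192,232:256].astype(int); rb=a[:,:,0]-a[:,:,2]
ys,xs=np.where((rb>42)&(np.arange(24)[None]>=2)); e=cv2.fitEllipse(np.stack([xs+232,ys+172],1).astype(np.float32));print(e,onz(s,e[0],.062))
# plinth/disc outer
im=t['image'];g=im.max(2);print(g[231,296:365]);print(g[195:268,330])
S=sense();R=cv2.Rodrigues(S['tcp_rot'])[0];print(R.round(3),S['q'])
```

```text
[0.52701355 0.2058362  0.062     ] (array([0.52675309, 0.2061962 , 0.06180649]), np.float64(0.000729927975402058))
((242.61428833007812, 182.43557739257812), (10.473825454711914, 17.35200309753418), 85.69770812988281) [0.5265472  0.20741651 0.062     ]
[126 124 125 125 125 125 125 122 112 101 112 130 132  96  44  23  22  22
  27  37  43  33  25  22  21  26  34  41  34  25  21  21  23  23  21  21
  24  22  23  24  27  25  21  23  20  20  22  20  22  20  21  22  22  34
  71 114 133 120 108 108 109 109 109 108 108 108 109 108 106]
[123 124 124 124 124 124 124 125 124 124 122 116 116 127 127 100  58  28
  21  22  22  22  23  23  23  22  23  21  24  30  29  24  20  21  22  23
  21  20  22  22  23  28  36  37  29  23  22  23  30  38  40  30  23  21
  20  32  74 120 142 135 117 115 122 126 126 126 126 126 126 126 125 126
 125]
[[-0.962  0.271 -0.   ]
 [ 0.271  0.962 -0.001]
 [ 0.    -0.001 -1.   ]] [ 1.21137870e+00  3.51192493e-01  1.65237371e+00 -2.84564145e-05
  1.13909620e+00 -8.46133576e-02]
```

Candidates (top view pixel): white with brown rim (249,228), pink (220,235) and (228,262), orange (276,240), blue (264,264), and two far white stem cups (107,80) and (125,100), which are out of reach. The crop shows a white bowl with a brown rim line at (249,228), the same shape as the coloured cups, so that is the one I choose. Its rim triangulates to (0.527, 0.2065, 0.062), with the rays 0.7 mm apart.

```bash
cat >> h.py <<'E'
def to(x,y,z,jaw):
    S=sense();R=cv2.Rodrigues(S['tcp_rot'])[0]
    a=np.radians(jaw);ty=np.array([np.cos(a),np.sin(a),0]);tz=np.array([0,0,-1.]);T=np.stack([np.cross(ty,tz),ty,tz],1)
    d=R.T@(np.array([x,y,z])-S['eef_pos'])*1000;r=cv2.Rodrigues(R.T@T)[0][:,0]
    print('clock',S['clock'],'d',d.round(1),'rot',r.round(4),'F',np.round(S['ft_force'],2),'open',round(S['opening'],4),'pos',S['eef_pos'].round(4),'jaw',np.degrees(np.arctan2(R[1,1],R[0,1])).round(2))
E
python3 -c "
from h import *
to(.5268,.2065,.15,15)"
```

```text
clock 0.1 d [-451.  -207.9  103. ] rot [-1.0000e-03  5.0000e-04  1.0342e+00] F [-0.26  0.3  -0.09] open 0.0851 pos [0.1491 0.5291 0.2528] jaw 74.26
```

move_arm(deltas=[{"dx": -55,"dy": -25,"dz": 0,"az": 0.12},{"dx": -110,"dy": -50,"dz": 0,"az": 0.25},{"dx": -165,"dy": -75,"dz": 10,"az": 0.4},{"dx": -220,"dy": -100,"dz": 20,"az": 0.55},{"dx": -275,"dy": -125,"dz": 40,"az": 0.7},{"dx": -330,"dy": -150,"dz": 60,"az": 0.85},{"dx": -385,"dy": -180,"dz": 80,"az": 1.0},{"dx": -430,"dy": -200,"dz": 100,"az": 1.034},{"dx": -451,"dy": -208,"dz": 103,"az": 1.034},{"dx": -451,"dy": -208,"dz": 103,"az": 1.034}])

```text
invalid input at $.deltas[0]: expected keys dx, dy, dz, ax, ay, az, hand
```

```bash
python3 -c "
from h import *
to(.5268,.2065,.052,15)"
```

```text
clock 0.1 d [-451.  -207.8  201. ] rot [-1.0000e-03  5.0000e-04  1.0342e+00] F [-0.26  0.3  -0.09] open 0.0851 pos [0.1491 0.5291 0.2528] jaw 74.26
```

All keys are needed in every row.

move_arm(deltas=[{"dx": -55,"dy": -25,"dz": 0,"ax": 0,"ay": 0,"az": 0.12,"hand": -1},{"dx": -110,"dy": -50,"dz": 0,"ax": 0,"ay": 0,"az": 0.25,"hand": -1},{"dx": -165,"dy": -75,"dz": 10,"ax": 0,"ay": 0,"az": 0.4,"hand": -1},{"dx": -220,"dy": -100,"dz": 20,"ax": 0,"ay": 0,"az": 0.55,"hand": -1},{"dx": -275,"dy": -125,"dz": 40,"ax": 0,"ay": 0,"az": 0.7,"hand": -1},{"dx": -330,"dy": -150,"dz": 60,"ax": 0,"ay": 0,"az": 0.85,"hand": -1},{"dx": -385,"dy": -180,"dz": 80,"ax": 0,"ay": 0,"az": 1.0,"hand": -1},{"dx": -430,"dy": -200,"dz": 100,"ax": 0,"ay": 0,"az": 1.034,"hand": -1},{"dx": -451,"dy": -208,"dz": 103,"ax": 0,"ay": 0,"az": 1.034,"hand": -1},{"dx": -451,"dy": -208,"dz": 103,"ax": 0,"ay": 0,"az": 1.034,"hand": -1}], grip_force=20)

```text
clock: 1.35
eef_pos: [0.5273, 0.2063, 0.15]
tcp_rot: [-1.913, -2.491, 0.001]
ft_force: [-0.3, 0.2, -0.1]
opening: 0.0857
```

```bash
python3 -c "
from h import *
to(.5268,.2065,.052,15)
d=cap('side','1');cv2.imwrite('pics/s1.png',crop(d,150,80,350,260,4))"
```

```text
clock 1.35 d [ 0.3 -0.4 98. ] rot [-0.0006 -0.0001 -0.0009] F [-0.27  0.2  -0.06] open 0.0857 pos [0.5273 0.2063 0.15  ] jaw 14.95
```

View pics/s1.png

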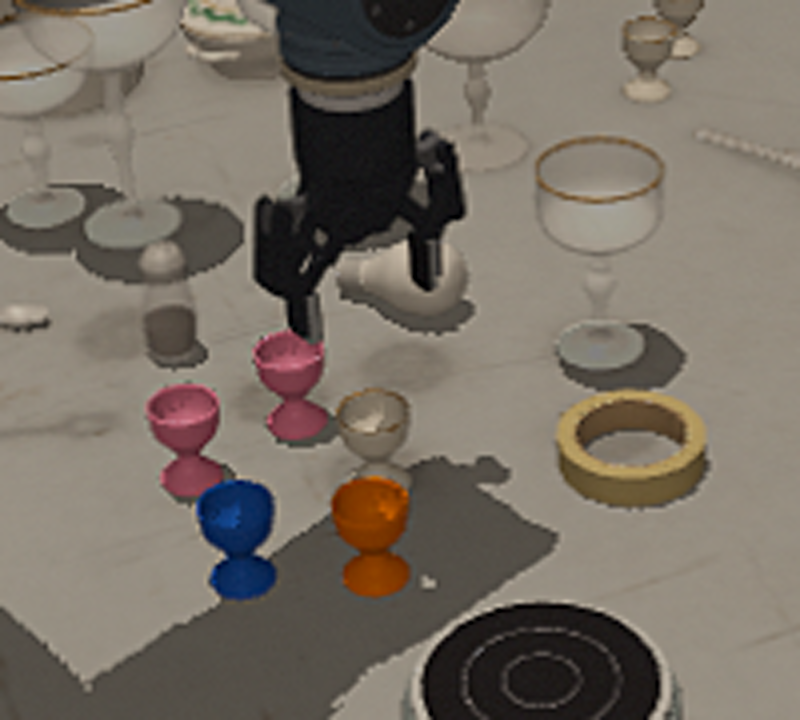

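The open gripper is above the white cup, which is at side pixel (243,185). The fingers at crop (300,320) and (430,270) straddle its axis. Next I descend, close and lift slightly.

move_arm(deltas=[{"dx": 0,"dy": 0,"dz": 40,"ax": 0,"ay": 0,"az": 0,"hand": -1},{"dx": 0,"dy": 0,"dz": 75,"ax": 0,"ay": 0,"az": 0,"hand": -1},{"dx": 0,"dy": 0,"dz": 97,"ax": 0,"ay": 0,"az": 0,"hand": -1},{"dx": 0,"dy": 0,"dz": 97,"ax": 0,"ay": 0,"az": 0,"hand": -0.2},{"dx": 0,"dy": 0,"dz": 97,"ax": 0,"ay": 0,"az": 0,"hand": 0},{"dx": 0,"dy": 0,"dz": 97,"ax": 0,"ay": 0,"az": 0,"hand": 0.3},{"dx": 0,"dy": 0,"dz": 97,"ax": 0,"ay": 0,"az": 0,"hand": 0.5},{"dx": 0,"dy": 0,"dz": 97,"ax": 0,"ay": 0,"az": 0,"hand": 0.5}], grip_force=20)

```text
clock: 2.4
eef_pos: [0.5274, 0.2072, 0.0549]
tcp_rot: [1.911, 2.492, 0.003]
ft_force: [-2.4, 0.3, 7.2]
opening: 0.0469
```

```bash
python3 -c "
from h import *
to(.5268,.2065,.052,15)
d=cap('side','2');cv2.imwrite('pics/s2.png',crop(d,190,120,310,220,6))"
```

```text
clock 2.4 d [-0.5 -0.8  2.9] rot [ 0.0021 -0.0002  0.0003] F [-2.38  0.3   7.15] open 0.0469 pos [0.5274 0.2072 0.0549] jaw 15.02
```

View pics/s2.png

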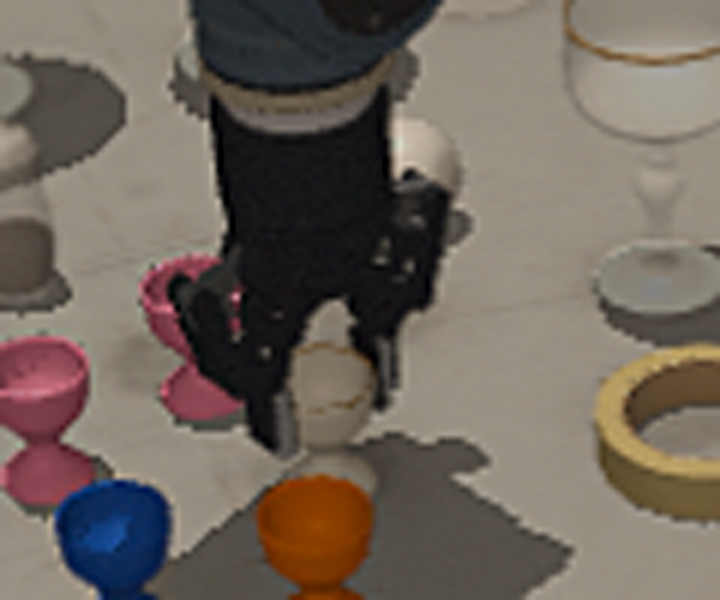

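move_arm(deltas=[{"dx": 0,"dy": 0,"dz": -8,"ax": 0,"ay": 0,"az": 0,"hand": 0.5},{"dx": 0,"dy": 0,"dz": -30,"ax": 0,"ay": 0,"az": 0,"hand": 0.5},{"dx": 0,"dy": 0,"dz": -65,"ax": 0,"ay": 0,"az": 0,"hand": 0.5},{"dx": 0,"dy": 0,"dz": -95,"ax": 0,"ay": 0,"az": 0,"hand": 0.5},{"dx": 0,"dy": 0,"dz": -105,"ax": 0,"ay": 0,"az": 0,"hand": 0.5},{"dx": 0,"dy": 0,"dz": -105,"ax": 0,"ay": 0,"az": 0,"hand": 0.5}])

```text
clock: 3.2
eef_pos: [0.5269, 0.2068, 0.1585]
tcp_rot: [1.912, 2.492, 0.001]
ft_force: [-0.5, -0.1, -0.5]
opening: 0.0469
```

```bash
python3 -c "
from h import *
to(.522,-.061,.158,15)"
```

```text
clock 3.2 d [-257.4  -74.1    0.5] rot [ 0.0008 -0.      0.0002] F [-0.52 -0.13 -0.48] open 0.0469 pos [0.5269 0.2068 0.1585] jaw 15.01
```

move_arm(deltas=[{"dx": -15,"dy": -4,"dz": 0,"ax": 0,"ay": 0,"az": 0,"hand": 0.5},{"dx": -50,"dy": -14,"dz": 0,"ax": 0,"ay": 0,"az": 0,"hand": 0.5},{"dx": -90,"dy": -26,"dz": 0,"ax": 0,"ay": 0,"az": 0,"hand": 0.5},{"dx": -130,"dy": -37,"dz": 0,"ax": 0,"ay": 0,"az": 0,"hand": 0.5},{"dx": -170,"dy": -49,"dz": 0,"ax": 0,"ay": 0,"az": 0,"hand": 0.5},{"dx": -210,"dy": -60,"dz": 0,"ax": 0,"ay": 0,"az": 0,"hand": 0.5},{"dx": -240,"dy": -69,"dz": 0,"ax": 0,"ay": 0,"az": 0,"hand": 0.5},{"dx": -257,"dy": -74,"dz": 0,"ax": 0,"ay": 0,"az": 0,"hand": 0.5},{"dx": -257,"dy": -74,"dz": 25,"ax": 0,"ay": 0,"az": 0,"hand": 0.5},{"dx": -257,"dy": -74,"dz": 40,"ax": 0,"ay": 0,"az": 0,"hand": 0.5}])

```text
clock: 4.45
eef_pos: [0.5212, -0.0606, 0.1168]
tcp_rot: [-1.911, -2.491, 0.001]
ft_force: [-0.0, 0.4, -0.9]
opening: 0.0471
```

```bash
python3 -c "
from h import *
to(.522,-.061,.1,15)
d=cap('side','3');cv2.imwrite('pics/s3.png',crop(d,220,180,340,280,6))
d=cap('top','3');cv2.imwrite('pics/t3.png',crop(d,280,180,380,280,6))"
```

```text
clock 4.45 d [-0.6  0.7 16.8] rot [-0.0016 -0.0009  0.0001] F [-0.03  0.37 -0.91] open 0.0471 pos [ 0.5212 -0.0606  0.1168] jaw 15.0
```

View pics/s3.png

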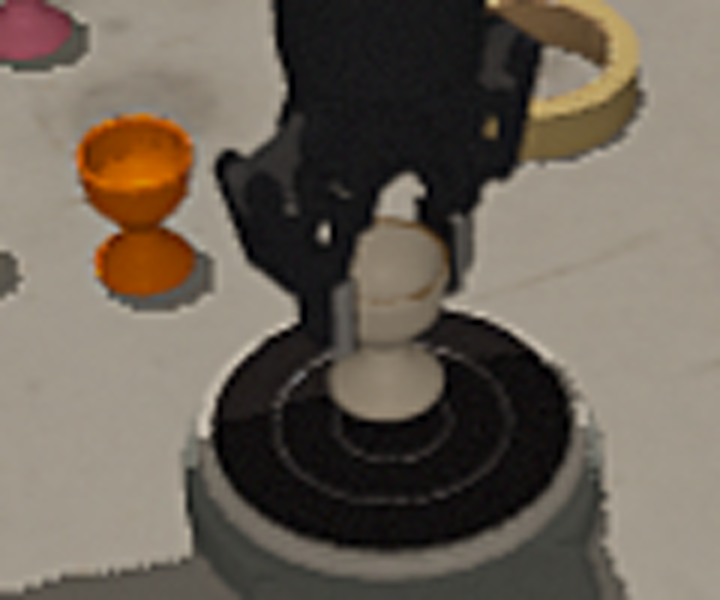

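View pics/t3.png

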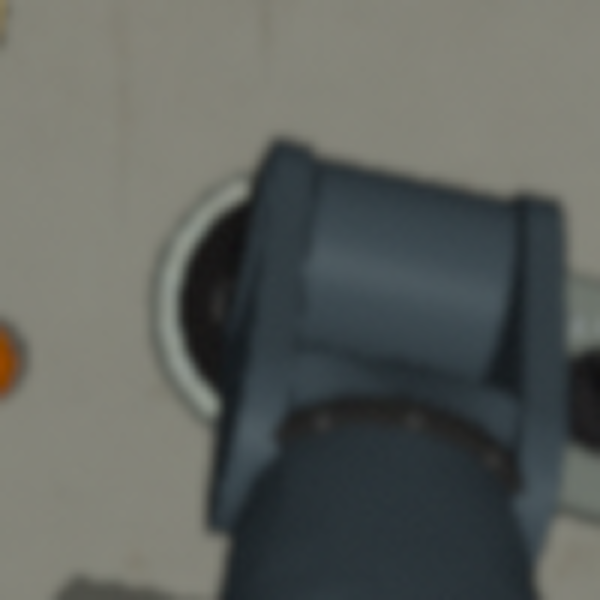

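The cup is held upright over the mat's inner ring at crop (390,380), about 17 mm above the mat.

move_arm(deltas=[{"dx": 0,"dy": 0,"dz": 8,"ax": 0,"ay": 0,"az": 0,"hand": 0.5},{"dx": 0,"dy": 0,"dz": 13,"ax": 0,"ay": 0,"az": 0,"hand": 0.5},{"dx": 0,"dy": 0,"dz": 15,"ax": 0,"ay": 0,"az": 0,"hand": 0.5},{"dx": 0,"dy": 0,"dz": 15.5,"ax": 0,"ay": 0,"az": 0,"hand": 0.5},{"dx": 0,"dy": 0,"dz": 15.5,"ax": 0,"ay": 0,"az": 0,"hand": 0.5}])

```text
clock: 5.18
eef_pos: [0.522, -0.0606, 0.103]
tcp_rot: [1.912, 2.492, 0.0]
ft_force: [0.4, 0.3, -1.3]
opening: 0.0469
```

move_arm(deltas=[{"dx": 0,"dy": 0,"dz": 1,"ax": 0,"ay": 0,"az": 0,"hand": 0.5},{"dx": 0,"dy": 0,"dz": 2,"ax": 0,"ay": 0,"az": 0,"hand": 0.5},{"dx": 0,"dy": 0,"dz": 2,"ax": 0,"ay": 0,"az": 0,"hand": 0.5}])

```text
clock: 5.55
eef_pos: [0.5219, -0.0606, 0.1007]
tcp_rot: [-1.912, -2.492, 0.0]
ft_force: [-0.1, -0.4, -1.1]
opening: 0.047
```

move_arm(deltas=[{"dx": 0,"dy": 0,"dz": 1,"ax": 0,"ay": 0,"az": 0,"hand": 0.5},{"dx": 0,"dy": 0,"dz": 1,"ax": 0,"ay": 0,"az": 0,"hand": 0.5}])

```text
clock: 5.8
eef_pos: [0.522, -0.0607, 0.1]
tcp_rot: [1.912, 2.492, 0.0]
ft_force: [-0.8, -0.1, 2.8]
opening: 0.047
```

Contact: the vertical force rose by about 4 N. I release slowly.

move_arm(deltas=[{"dx": 0,"dy": 0,"dz": 0,"ax": 0,"ay": 0,"az": 0,"hand": -0.05},{"dx": 0,"dy": 0,"dz": 0,"ax": 0,"ay": 0,"az": 0,"hand": -0.15},{"dx": 0,"dy": 0,"dz": 0,"ax": 0,"ay": 0,"az": 0,"hand": -0.3},{"dx": 0,"dy": 0,"dz": 0,"ax": 0,"ay": 0,"az": 0,"hand": -0.5},{"dx": 0,"dy": 0,"dz": 0,"ax": 0,"ay": 0,"az": 0,"hand": -0.8},{"dx": 0,"dy": 0,"dz": 0,"ax": 0,"ay": 0,"az": 0,"hand": -0.8}])

```text
clock: 6.55
eef_pos: [0.5219, -0.0606, 0.0998]
tcp_rot: [-1.912, -2.493, 0.0]
ft_force: [0.8, 0.5, -0.1]
opening: 0.077
```

```bash
python3 -c "
from h import *
to(.522,-.061,.2,15)
d=cap('side','4');cv2.imwrite('pics/s4.png',crop(d,220,180,340,280,6))"
```

```text
clock 6.55 d [  -0.4   -0.  -100.2] rot [-0.0001 -0.      0.0002] F [ 0.77  0.49 -0.12] open 0.077 pos [ 0.5219 -0.0606  0.0998] jaw 15.01
```

View pics/s4.png

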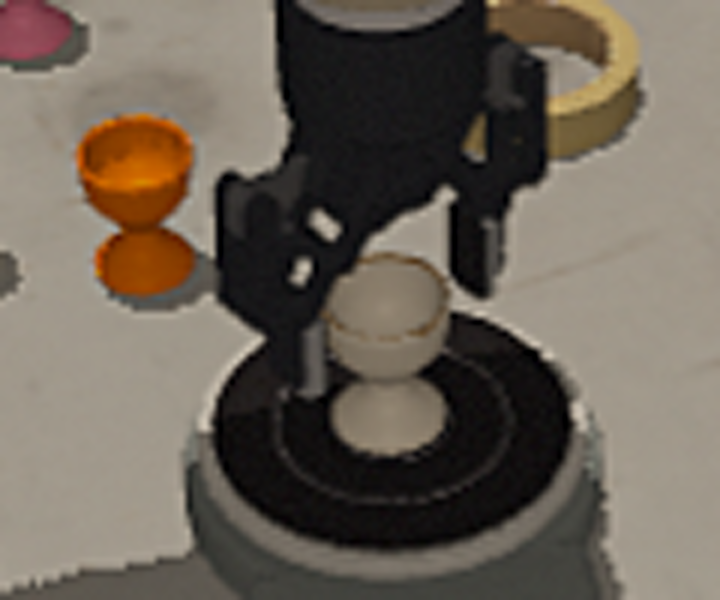

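The cup stands free and centred on the mat, with its foot at crop (390,415), and the fingers are clear. I rise, then move over and turn toward the dial.

move_arm(deltas=[{"dx": 0,"dy": 0,"dz": -15,"ax": 0,"ay": 0,"az": 0,"hand": -0.9},{"dx": 0,"dy": 0,"dz": -50,"ax": 0,"ay": 0,"az": 0,"hand": -1},{"dx": 0,"dy": 0,"dz": -100,"ax": 0,"ay": 0,"az": 0,"hand": -1},{"dx": 0,"dy": 0,"dz": -120,"ax": 0,"ay": 0,"az": 0,"hand": -1},{"dx": 0,"dy": 0,"dz": -120,"ax": 0,"ay": 0,"az": 0,"hand": -1}])

```text
clock: 7.22
eef_pos: [0.5226, -0.0607, 0.2219]
tcp_rot: [1.91, 2.49, 0.003]
ft_force: [-0.2, 0.5, -1.5]
opening: 0.0858
```

```bash
python3 -c "
from h import *
to(.473,-.222,.16,-67)
to(.473,-.05,.22,15)"
```

```text
clock 7.225 d [-142.8  -89.9   61.8] rot [ 4.0000e-03 -1.0000e-03  1.4314e+00] F [-0.15  0.52 -1.48] open 0.0858 pos [ 0.5226 -0.0607  0.2219] jaw 15.01
clock 7.225 d [ 23.2 -45.1   1.7] rot [0.0033 0.0017 0.0002] F [-0.15  0.52 -1.48] open 0.0858 pos [ 0.5226 -0.0607  0.2219] jaw 15.01
```

Run:
```python
from h import *
t=load('top','0');s=load('side','0')
print(onz(s,(298.2,301),.067))
print(t['image'].max(2)[234:260,366:396])
a=np.linspace(0,2*np.pi,60)
def ov(d,box,k,cx,cy,yaw,name):
    img=crop(d,*box,k)
    def dr(P,c):
        q=((proj(d,P)-np.array(box[:2])+.5)*k).astype(int);cv2.polylines(img,[q.reshape(-1,1,2)],True,c,1)
    for z,c in((.067,(0,0,255)),(.059,(0,128,255))):
        dr(np.stack([cx+.024*np.cos(a),cy+.024*np.sin(a),0*a+z],1),c)
    b=np.radians(yaw+40);u=np.array([np.cos(b),np.sin(b)]);v=np.array([-u[1],u[0]])
    dr([[*(np.array([cx,cy])+.021*i*u+.007*j*v),.097] for i,j in((1,1),(1,-1),(-1,-1),(-1,1))],(0,255,0))
    return img
I=[ov(d,b,12,*c,-16.7,'') for c in((.473,-.221),(.4726,-.2257)) for d,b in((t,(365,230,397,262)),(s,(278,276,318,316)))]
I=[cv2.resize(i,(390,300)) if 0 else cv2.resize(i,(300,300)) for i in I]
cv2.imwrite('pics/ov.png',np.vstack([np.hstack(I[:2]),np.hstack(I[2:])]))
```

```text
[ 0.47047464 -0.23485574  0.067     ]
[[ 78  91 104 110 109 109 108 108 109 116 121 115 112 116 122 115 109 109
  110 108 106 105 106 105 105 106 105 104 103 102]
 [ 79  96 107 110 110 109 109 107 109 117 118 114 110 114 116 111 108 108
  110 108 106 106 107 107 105 106 105 104 104 103]
 [ 82  99 108 110 110 110 109 109 109 112 111 107 104 102  99  98 100 103
  105 106 105 108 112 109 106 106 106 105 104 104]
 [ 89 103 108 110 110 110 109 109 107 104  99  92  86  81  76  76  81  86
   92  98 103 108 113 109 106 106 106 105 106 104]
 [ 94 106 110 110 109 110 109 108 100  90  79  66  56  53  47  48  51  57
   66  81  93 103 108 107 106 107 106 105 105 104]
 [ 97 108 110 110 109 109 107 101  87  68  53  39  31  30  28  32  36  35
   42  56  73  90 100 103 106 110 108 106 105 104]
 [102 109 110 110 109 108 102  88  67  45  32  26  21  24  26  40  50  40
   29  34  49  70  87  99 107 111 110 106 104 104]
 [105 109 110 110 108 104  92  71  48  31  24  22  17  19  30  51  65  53
   33  24  31  49  71  92 105 109 107 107 105 104]
 [106 110 110 111 108  99  80  53  33  25  25  23  19  17  27 
[... 1488 characters left out ...]
 43  36  33  31  33  34
   41  54  67  85  98 105 107 106 107 106 105 101]
 [111 111 111 111 110 109 108 108 106 100  91  79  69  60  55  54  57  59
   66  78  88  98 105 106 107 107 106 106 104 104]
 [111 111 111 111 110 109 109 109 109 107 103  97  91  85  81  81  82  85
   88  96 101 104 107 107 107 106 105 104 104 106]
 [111 111 111 111 110 110 109 109 109 108 107 106 104 101 100 100  99 101
  101 104 106 107 107 107 106 106 105 105 103 108]
 [111 111 111 111 111 110 109 109 109 108 108 107 108 107 106 106 106 106
  106 106 107 107 107 107 107 107 106 103 103 109]
 [110 111 111 111 111 110 110 109 109 109 108 108 108 107 107 107 106 107
  107 106 107 106 107 107 108 107 106 103 102 111]]
```

View pics/ov.png

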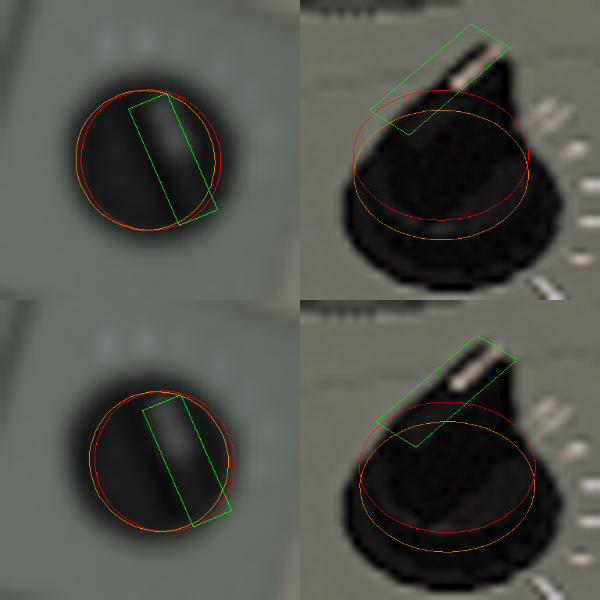

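Run:
```python
from h import *
t=load('top','0');s=load('side','0')
print(tri(t,(382.7,243.2),s,(302,284.7)))
print(s['image'].max(2)[278:294,294:310])
for z in(.05,.055,.059):print(onz(t,(380.6,246.4),z))
```

```text
(array([ 0.48450504, -0.22123239,  0.09538313]), np.float64(0.0024960668095160305))
[[111 108 108 109 108 107 109 108 109 108 107 107 109 107 109 110]
 [108 108 107 106 108 108 108 109 110 108 109 107 108 108 107 108]
 [108 107 106 108 108 108 109 110 112 109 108 110 109 108 107 106]
 [109 108 109 107 109 112 109  98  86 102 118 109 109 109 107 107]
 [109 109 109 109 114 110  86  46  47 121 138 105 113 110 108 108]
 [109 110 111 115 110  80  23  37 100 132 115  76 102 105 102 106]
 [108 106 107 105  80  22  74 126 112  69   5  21  68  98 104 104]
 [104 106 103  70  21  71 143 143  70  14  12   6  58 103 114 111]
 [111 109  79  33 112 165 135  74  12  19  16   1  58 104 112 110]
 [102  74  19  14 131 161  52  13  15  18  12   0  60 103 113 109]
 [ 52   9  19  15  18  22  15  19  16   9   8   0  63 103 111 107]
 [ 12  15  21  25  20  22  19  14  11  10   8   0  52  98 112 104]
 [ 18  22  25  25  26  18  17   8  17   7  10   5  28  87 112 133]
 [ 23  28  27  24  19  14   9  10  13   9  14   2  25  88 118 141]
 [ 25  25  21  20  10  11   8  14  16   9  14   5  41  96 126 121]
 [ 26  25  15  12  15  14  11  12   8   8  11  10  26  70 109 122]]
[ 0.47368495 -0.22513206  0.05      ]
[ 0.47363253 -0.22390973  0.055     ]
[ 0.4735906  -0.22293186  0.059     ]
```

The dial axis comes out at (0.473, -0.2255) by three routes: the collar centre, the white pointer line triangulated, and the platter offset. The bar lies at about 23°.

```bash
python3 -c "
from h import *
to(.473,-.2255,.16,-67)"
```

```text
clock 7.225 d [-146.2  -90.8   61.8] rot [ 4.0000e-03 -1.0000e-03  1.4314e+00] F [-0.15  0.52 -1.48] open 0.0858 pos [ 0.5226 -0.0607  0.2219] jaw 15.01
```

move_arm(deltas=[{"dx": -20,"dy": -12,"dz": 0,"ax": 0,"ay": 0,"az": 0.15,"hand": -1},{"dx": -55,"dy": -34,"dz": 0,"ax": 0,"ay": 0,"az": 0.32,"hand": -1},{"dx": -90,"dy": -56,"dz": 0,"ax": 0,"ay": 0,"az": 0.5,"hand": -1},{"dx": -120,"dy": -75,"dz": 10,"ax": 0,"ay": 0,"az": 0.68,"hand": -1},{"dx": -140,"dy": -88,"dz": 30,"ax": 0,"ay": 0,"az": 0.86,"hand": -1},{"dx": -146,"dy": -91,"dz": 50,"ax": 0,"ay": 0,"az": 1.04,"hand": -1},{"dx": -146,"dy": -91,"dz": 60,"ax": 0,"ay": 0,"az": 1.22,"hand": -1},{"dx": -146,"dy": -91,"dz": 60,"ax": 0,"ay": 0,"az": 1.38,"hand": -1},{"dx": -146,"dy": -91,"dz": 60,"ax": 0,"ay": 0,"az": 1.431,"hand": -0.6},{"dx": -146,"dy": -91,"dz": 60,"ax": 0,"ay": 0,"az": 1.431,"hand": -0.5}])

```text
clock: 8.48
eef_pos: [0.4714, -0.2249, 0.1589]
tcp_rot: [-3.077, -0.628, 0.002]
ft_force: [-0.3, -0.7, -0.1]
opening: 0.0643
```

```bash
python3 -c "
from h import *
to(.473,-.2255,.095,-67);print(sense()['q'])
d=cap('side','5');cv2.imwrite('pics/s5.png',crop(d,240,220,360,320,6))"
```

```text
clock 8.475 d [ 1.3  1.2 63.9] rot [-0.0013  0.0009  0.0009] F [-0.27 -0.75 -0.09] open 0.0643 pos [ 0.4714 -0.2249  0.1589] jaw -66.95
[-5.34341765e-01  4.23454522e-01  1.80903223e+00  2.04302865e-06
  9.10684341e-01  6.34118339e-01]
```

View pics/s5.png

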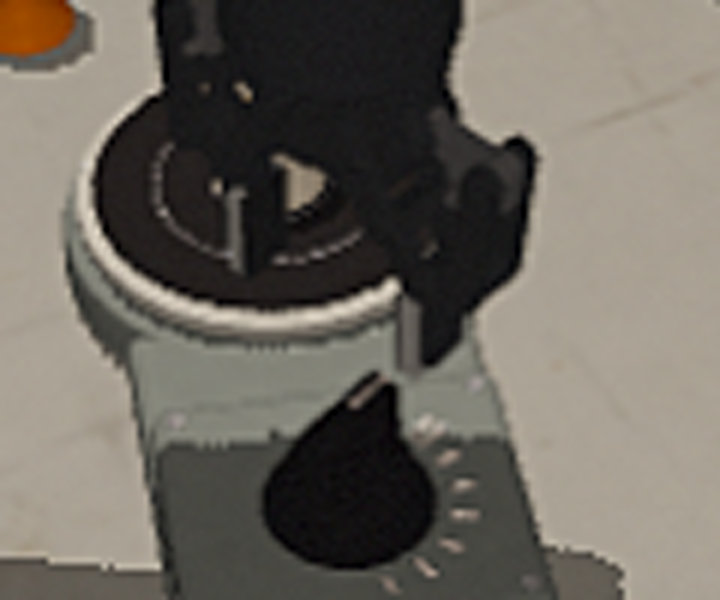

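The gripper is above the dial and the jaws straddle the bar, whose pointer is at crop (370,390). The cup's foot is still visible at (305,185). I descend and pinch the bar.

move_arm(deltas=[{"dx": 1.5,"dy": 1,"dz": 25,"ax": 0,"ay": 0,"az": 0,"hand": -0.4},{"dx": 1.5,"dy": 1,"dz": 50,"ax": 0,"ay": 0,"az": 0,"hand": -0.3},{"dx": 1.5,"dy": 1,"dz": 62,"ax": 0,"ay": 0,"az": 0,"hand": -0.3},{"dx": 1.5,"dy": 1,"dz": 62,"ax": 0,"ay": 0,"az": 0,"hand": -0.1},{"dx": 1.5,"dy": 1,"dz": 62,"ax": 0,"ay": 0,"az": 0,"hand": 0.2},{"dx": 1.5,"dy": 1,"dz": 62,"ax": 0,"ay": 0,"az": 0,"hand": 0.5},{"dx": 1.5,"dy": 1,"dz": 62,"ax": 0,"ay": 0,"az": 0,"hand": 0.8},{"dx": 1.5,"dy": 1,"dz": 62,"ax": 0,"ay": 0,"az": 0,"hand": 0.9},{"dx": 1.5,"dy": 1,"dz": 62,"ax": 0,"ay": 0,"az": 0,"hand": 0.9}], grip_force=40)

```text
clock: 9.65
eef_pos: [0.4739, -0.2257, 0.0983]
tcp_rot: [3.078, 0.627, 0.001]
ft_force: [-1.0, -0.5, 6.5]
opening: 0.0134
```

```bash
python3 -c "
from h import *
to(.473,-.2255,.095,-67);print(sense()['wrist_torque'])
d=cap('side','6');cv2.imwrite('pics/s6.png',crop(d,240,220,360,320,6))"
```

```text
clock 9.65 d [-0.8 -0.6  3.3] rot [ 0.0009 -0.0006  0.0005] F [-0.98 -0.54  6.46] open 0.0134 pos [ 0.4739 -0.2257  0.0983] jaw -66.97
[0.07979451 0.07048361 0.02075953]
```

View pics/s6.png

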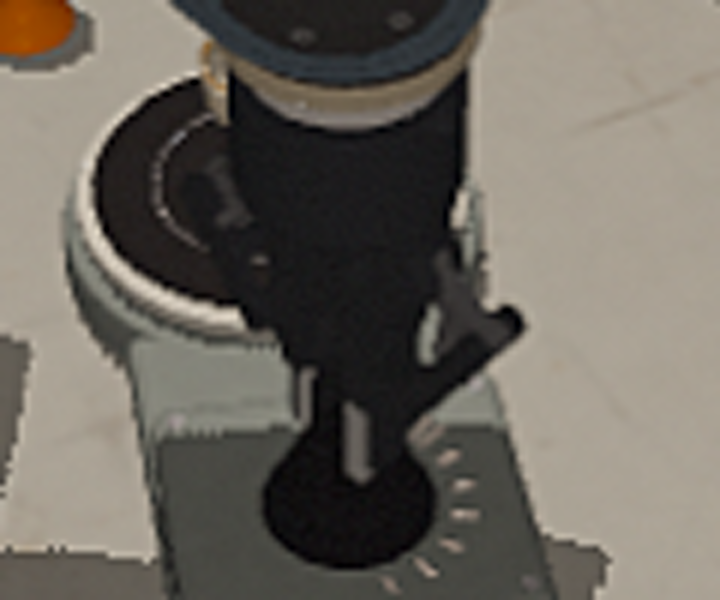

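The bar is pinched (opening 13.4 mm). The upward force of 6.5 N means the dial is already partly pressed, so I press further.

move_arm(deltas=[{"dx": 0,"dy": 0,"dz": 2,"ax": 0,"ay": 0,"az": 0,"hand": 0.9},{"dx": 0,"dy": 0,"dz": 4,"ax": 0,"ay": 0,"az": 0,"hand": 0.9},{"dx": 0,"dy": 0,"dz": 4,"ax": 0,"ay": 0,"az": 0,"hand": 0.9},{"dx": 0,"dy": 0,"dz": 4,"ax": 0,"ay": 0,"az": 0,"hand": 0.9}])

```text
clock: 10.2
eef_pos: [0.4739, -0.2257, 0.0941]
tcp_rot: [3.078, 0.627, 0.001]
ft_force: [0.0, -1.2, 4.9]
opening: 0.0131
```

move_arm(deltas=[{"dx": 0,"dy": 0,"dz": 2,"ax": 0,"ay": 0,"az": 0,"hand": 0.9},{"dx": 0,"dy": 0,"dz": 3,"ax": 0,"ay": 0,"az": 0,"hand": 0.9},{"dx": 0,"dy": 0,"dz": 3,"ax": 0,"ay": 0,"az": 0,"hand": 0.9}])

```text
clock: 10.58
eef_pos: [0.4741, -0.2258, 0.0933]
tcp_rot: [3.077, 0.627, 0.002]
ft_force: [-9.2, 3.9, 36.5]
opening: 0.0131
```

The dial bottomed out at 36 N. I ease off by 1.5 mm and turn to the first clicks.

move_arm(deltas=[{"dx": 0,"dy": 0,"dz": -1.5,"ax": 0,"ay": 0,"az": 0,"hand": 0.9},{"dx": 0,"dy": 0,"dz": -1.5,"ax": 0,"ay": 0,"az": 0.1,"hand": 0.9},{"dx": 0,"dy": 0,"dz": -1.5,"ax": 0,"ay": 0,"az": 0.23,"hand": 0.9},{"dx": 0,"dy": 0,"dz": -1.5,"ax": 0,"ay": 0,"az": 0.35,"hand": 0.9},{"dx": 0,"dy": 0,"dz": -1.5,"ax": 0,"ay": 0,"az": 0.35,"hand": 0.9}])

```text
clock: 11.2
eef_pos: [0.474, -0.2258, 0.0935]
tcp_rot: [3.14, 0.079, 0.002]
ft_force: [-3.0, 1.2, 18.0]
opening: 0.0129
```

```bash
python3 -c "
from h import *
to(.473,-.2255,.095,-147);print(sense()['wrist_torque'])
d=cap('side','7');cv2.imwrite('pics/s7.png',crop(d,240,220,360,320,6))"
```

```text
clock 11.2 d [-1.  -0.4 -1.5] rot [ 3.0000e-04 -1.3000e-03  1.0451e+00] F [-3.04  1.21 17.96] open 0.0129 pos [ 0.474  -0.2258  0.0935] jaw -87.12
[ 0.19208943  0.71038438 -0.00562659]
```

View pics/s7.png

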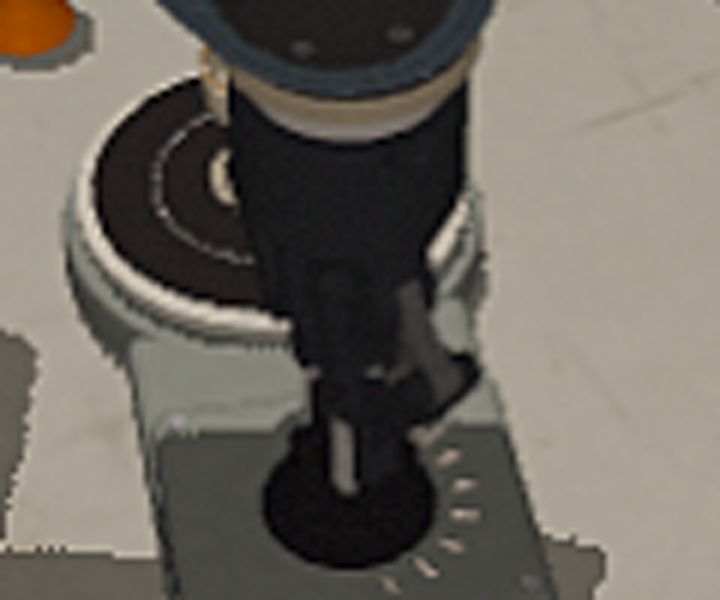

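The dial turned with the bar: the jaws moved 20° and the residual torque is about 0. I do three more clicks and let the press up on the way.

move_arm(deltas=[{"dx": 0,"dy": 0,"dz": -1,"ax": 0,"ay": 0,"az": 0.15,"hand": 0.9},{"dx": 0,"dy": 0,"dz": -2,"ax": 0,"ay": 0,"az": 0.3,"hand": 0.9},{"dx": 0,"dy": 0,"dz": -3,"ax": 0,"ay": 0,"az": 0.45,"hand": 0.9},{"dx": 0,"dy": 0,"dz": -4,"ax": 0,"ay": 0,"az": 0.6,"hand": 0.9},{"dx": 0,"dy": 0,"dz": -5,"ax": 0,"ay": 0,"az": 0.75,"hand": 0.9},{"dx": 0,"dy": 0,"dz": -6,"ax": 0,"ay": 0,"az": 0.9,"hand": 0.9},{"dx": 0,"dy": 0,"dz": -7,"ax": 0,"ay": 0,"az": 1.0,"hand": 0.9},{"dx": 0,"dy": 0,"dz": -7,"ax": 0,"ay": 0,"az": 1.045,"hand": 0.9},{"dx": 0,"dy": 0,"dz": -7,"ax": 0,"ay": 0,"az": 1.045,"hand": 0.9},{"dx": 0,"dy": 0,"dz": -7,"ax": 0,"ay": 0,"az": 1.045,"hand": 0.9}])

```text
clock: 12.5
eef_pos: [0.4736, -0.2256, 0.0988]
tcp_rot: [2.763, -1.495, -0.0]
ft_force: [3.6, -4.2, -8.9]
opening: 0.0136
```

```bash
python3 -c "
from h import *
to(.473,-.2255,.095,-147);print(sense()['wrist_torque'])
d=cap('side','8');cv2.imwrite('pics/s8.png',crop(d,240,220,360,320,6))"
```

```text
clock 12.5 d [-0.4  0.4  3.8] rot [0.0002 0.0001 0.0029] F [ 3.56 -4.17 -8.87] open 0.0136 pos [ 0.4736 -0.2256  0.0988] jaw -146.83
[-0.61774175 -0.44191528  0.05773963]
```

View pics/s8.png

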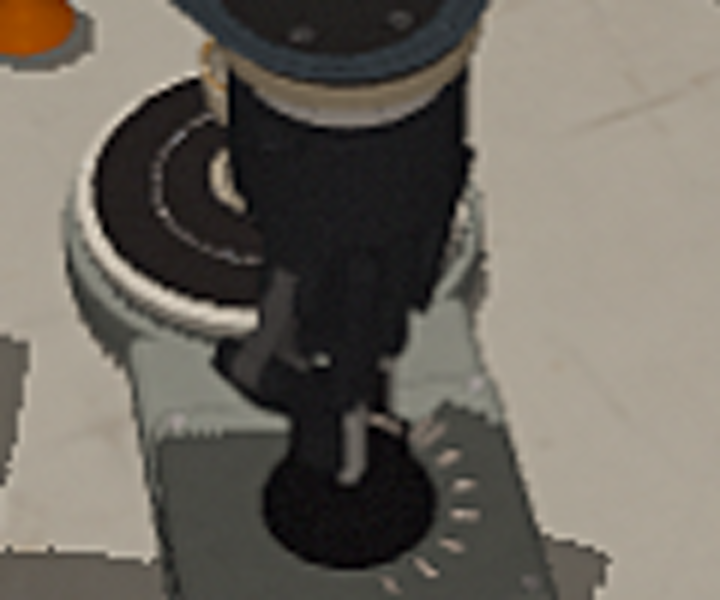

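The total turn is 79.9° and the dial is at its upper stop, pulled lightly upward. I relieve the pull, open and retreat upward.

move_arm(deltas=[{"dx": 0,"dy": 0,"dz": 1.5,"ax": 0,"ay": 0,"az": 0,"hand": 0.9},{"dx": 0,"dy": 0,"dz": 1.5,"ax": 0,"ay": 0,"az": 0,"hand": 0.5},{"dx": 0,"dy": 0,"dz": 0,"ax": 0,"ay": 0,"az": 0,"hand": 0.2},{"dx": 0,"dy": 0,"dz": 0,"ax": 0,"ay": 0,"az": 0,"hand": -0.2},{"dx": 0,"dy": 0,"dz": 0,"ax": 0,"ay": 0,"az": 0,"hand": -0.3},{"dx": 0,"dy": 0,"dz": -20,"ax": 0,"ay": 0,"az": 0,"hand": -0.3},{"dx": 0,"dy": 0,"dz": -60,"ax": 0,"ay": 0,"az": 0,"hand": -0.3},{"dx": 0,"dy": 0,"dz": -110,"ax": 0,"ay": 0,"az": 0,"hand": -0.3},{"dx": 0,"dy": 0,"dz": -130,"ax": 0,"ay": 0,"az": 0,"hand": -0.3}])

```text
clock: 13.68
eef_pos: [0.4743, -0.2259, 0.2321]
tcp_rot: [2.762, -1.497, 0.006]
ft_force: [-0.1, 0.4, -0.2]
opening: 0.0554
```

```bash
python3 -c "
from h import *
to(.3,-.35,.25,-147)
d=cap('side','9');cv2.imwrite('pics/s9.png',crop(d,240,220,360,320,6))"
```

```text
clock 13.675 d [  8.9 213.8 -18.2] rot [-0.0017 -0.0032  0.0017] F [-0.14  0.4  -0.16] open 0.0554 pos [ 0.4743 -0.2259  0.2321] jaw -146.9
```

View pics/s9.png

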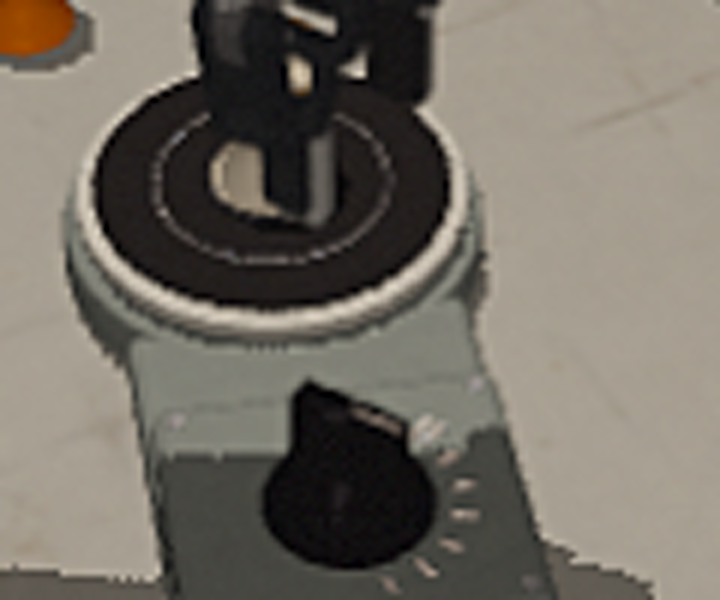

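The pointer is now at crop (395,425), well round from off. I move the arm aside for a clear check.

move_arm(deltas=[{"dx": 3,"dy": 45,"dz": -10,"ax": 0,"ay": 0,"az": 0,"hand": -0.3},{"dx": 6,"dy": 90,"dz": -15,"ax": 0,"ay": 0,"az": 0,"hand": -0.3},{"dx": 8,"dy": 130,"dz": -20,"ax": 0,"ay": 0,"az": 0,"hand": -0.3},{"dx": 8,"dy": 160,"dz": -20,"ax": 0,"ay": 0,"az": 0,"hand": -0.3},{"dx": 8,"dy": 160,"dz": -20,"ax": 0,"ay": 0,"az": 0,"hand": -0.3}])

```text
clock: 14.35
eef_pos: [0.3427, -0.3202, 0.2487]
tcp_rot: [-2.76, 1.5, 0.001]
ft_force: [0.3, -0.3, -0.2]
opening: 0.0559
```

Run:
```python
from h import *
d=cap('side','10');t=cap('top','10')
I=[cv2.resize(d['image'][:,:,::-1],(800,600)),crop(d,250,210,340,320,5),crop(t,300,200,410,280,7)]
for i,x in enumerate(I):cv2.imwrite(f'pics/f{i}.png',x)
s0=load('side','0')
print('cup rim? dial')
S=sense();print(S['clock'],S['eef_pos'],S['ft_force'],S['joint_vel'])
```

```text
cup rim? dial
14.45 [ 0.34402754 -0.31941396  0.24884425] [-0.2750779   0.3327331   0.91862813] [ 1.90442395e-02  2.41047908e-03 -5.76368871e-03  5.73820561e-05
  3.26396370e-03  7.90822304e-04]
```

View pics/f0.png

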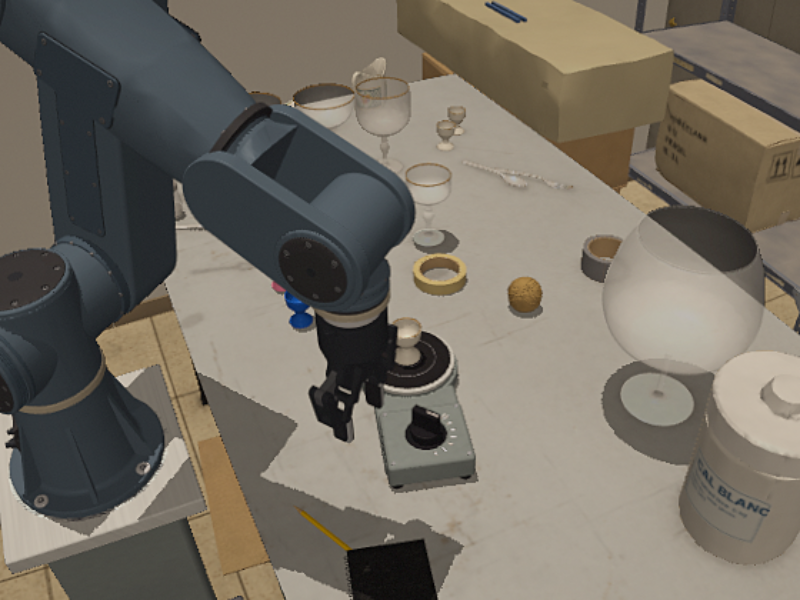

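View pics/f1.png

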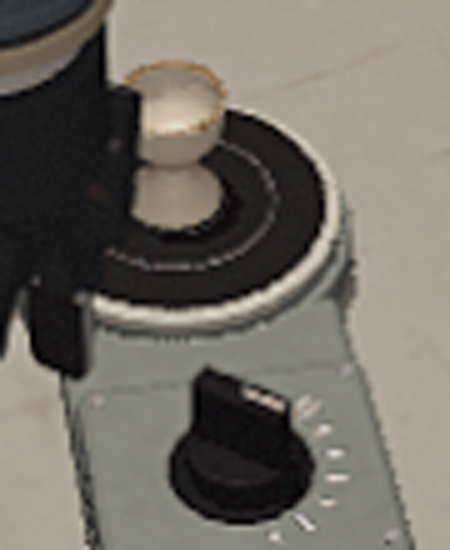

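View pics/f2.png

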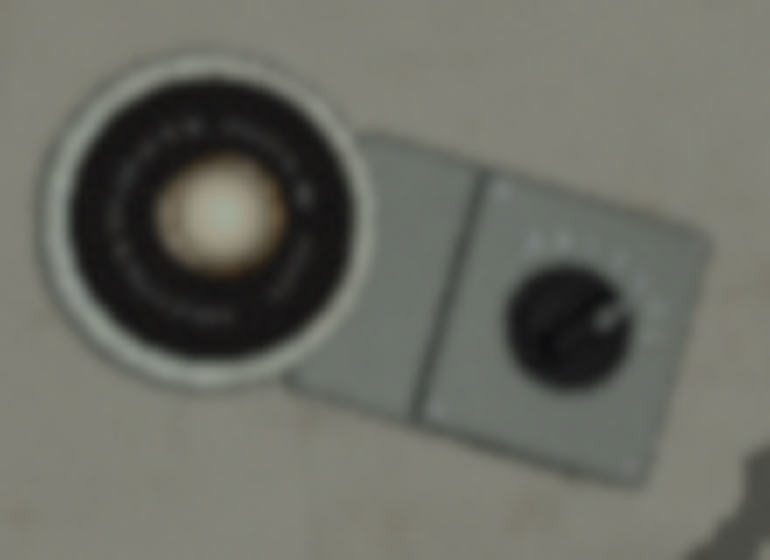

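Both pictures show the cup upright in the middle of the mat. The bar points to about -56° (expected -56.7° for speed 4), and the arm is clear. I check the numbers once more.

Run:
```python
from h import *
t=load('top','10');s=load('side','10')
r=t['image'][215:247,316:348];m=(r.max(2)>75)&(r[:,:,0].astype(int)-r[:,:,2]>-60)
yy,xx=np.mgrid[215:247,316:348];k=m&(np.hypot(xx-331.5,yy-230.7)<11)
c=(xx[k].mean(),yy[k].mean());print(c,onz(t,c,.105))
# pointer line
g=t['image'].max(2)[236:256,372:392].astype(float);yy,xx=np.mgrid[236:256,372:392]
k=(np.hypot(xx-380.6,yy-246.4)<7)&(g>45);w=g[k]-30;p=((xx[k]*w).sum()/w.sum(),(yy[k]*w).sum()/w.sum())
gs=s['image'].max(2)[284:296,296:309];ys,xs=np.mgrid[284:296,296:309];print(gs)
P=onz(t,p,.0945);print(p,P,'bar angle',np.degrees(np.arctan2(P[1]+.2257,P[0]-.4738)))
```

```text
(np.float64(330.97087378640776), np.float64(230.21844660194174)) [ 0.52136927 -0.05646926  0.105     ]
[[122 132 132 129 129 130 129 126 125 127 127 124 124]
 [ 56  90 111 125 134 132 136 138 139 139 137 137 136]
 [ 20  26  62  99 116 123 135 140 138 137 135 134 135]
 [ 30  22  74  95  52  56  91 118 134 140 137 135 134]
 [ 34  27  92 154 168 129  34  40  86 115 132 139 135]
 [ 35  29  48 125 170 152 155 175 125  56  80 109 128]
 [ 26  30  27  22  26  76 152 182 173 166 129  60 108]
 [ 17  20  23  23  27  22  16  55 125 169 146  43 110]
 [ 14  16  14  21  22  25  28  23  18  55  63  23 124]
 [ 18  16  18  13  14  16  20  23  26  22   9  17 114]
 [ 17  20  14  19  15  16  17  22  19  20  15  12 108]
 [ 20  18  16  12  18  17  16  17  18  15   8   8  83]]
(np.float64(386.10877192982457), np.float64(244.9859649122807)) [ 0.47790652 -0.23167004  0.0945    ] bar angle -55.47769189826915
```

```bash
python3 -c "
from rig import ctrl
print(ctrl.finish_job())"
```

```text
the job is handed in; nothing more can be done
None
```

I stood the white, brown-rimmed egg cup on the middle of the platter and released it. I then pushed the dial down, turned it clockwise four clicks (79.9° by the tool) and let it go. The job was handed in at about 14.5 s of the 54 s allowed; no verdict was reported.

**Last checks that agreed:**
- **Cup:** it stands upright about 5 mm or less from the platter's middle, estimated from the top view.
- **Dial:** the pointer reads about -55.5°, against -56.7° expected for speed 4. That is about 1.375 rad, inside the fourth click.
- **Arm:** it is clear of everything.

**Less certain:**
- **Press release:** I inferred that the dial sprang up because the gripped bar was pulled lightly against its top stop before release. I did not measure its height afterwards.
- **Press force:** the force reached 36 N for a moment when the dial bottomed out, and I eased off before turning.
- **Bystanders:** the tape roll, string ball and stem glass look unmoved by eye. The arm hid the shaker and bulb in the final side picture, so I did not check those two, but nothing came near them.
- **First estimates:** the two views differed by 5 mm on the platter's centre, probably from perspective on its large ellipse, and I used the top view. My first dial position was 5 mm out and I corrected it before gripping.

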